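# Wedge up the levelling table

### The job

Pick up the levelling wedge by its grip fin and use its side as a scraper to push both broken plastic chips off the levelling table's base plate, onto the worktop; touch the chips with the wedge only. Then, keeping the wedge flat on the base plate, push its thin end in under the middle of the platform's front edge until the platform just lifts off its two rests, about 4 mm (2 to 7 mm is good; never more than 8 mm), with only the wedge and not the hand touching the table. Finish holding the wedge there in the gripper, without letting go, and leave the tape roll, the timer and the small bottle where they are.

Things in the scene. Friction and masses are not known exactly. Their poses are not given: they have to be found in the camera images.
- table: Levelling table, fixed, its place and yaw vary. Origin: on the worktop below the middle of the platform's front (free) edge; x level from the open tongue towards the hinge (the way the wedge goes in), y across to the left, z up. Aluminium base plate 15 mm thick: bare tongue before the platform, rear part 136 mm wide, x = 0 to 142 mm, under the platform.
- tongue (a point): Centre of the tongue's top face, 15 mm above the worktop. The tongue is the bare front of the base plate: x = -130 to 0 mm and y = -55 to 55 mm in the table's frame, open on its front and both sides.
- front_edge (a point): Fixed point: middle of the platform's lower front edge at rest, 27 mm above the worktop, so the slot below is 12 mm high. Grey platform 120 mm long, 136 mm wide, 10 mm thick, with a loose plate of tips on it (top about 57 mm above the worktop). It rests on two round pads, 12 mm in diameter, 10 mm behind the edge and 54 mm either side of the middle; between them the slot is open.
- platform (a joint): Tilt of the platform about its rear hinge, 120 mm behind the front edge: 0 rad = lying on its rests, grows as the front edge rises; lift = 120 mm times this (0.0167 = 2 mm, 0.033 = 4 mm, 0.058 = 7 mm, 0.067 = 8 mm). It moves freely and falls back by its weight (about 3 N at the front edge; pushing the wedge in takes roughly 5 N).
- wedge: Loose grey plastic wedge, about 0.12 kg, 100 mm long, 32 mm wide, flat underside. Origin: on its underside below the middle of the grip fin; x along it to the thin end, y across, z up. Thin end at x = +85 mm, 6 mm high; from there the top rises evenly, 1 mm in 4, to 24 mm at x = +13 mm; the 24 mm high heel runs on to x = -15 mm.
- wedge_fin (a point): Middle of the wedge's upright grip fin, 45 mm above its underside, straight above the wedge's origin. The fin is 24 mm long (wedge x), 14 mm wide (wedge y: grip across this) and stands from 24 to 62 mm above the underside.
- wedge_tip (a point): Middle of the wedge's thin end, on its underside (85 mm from the wedge's origin along its x).
- wedge_line (a point): Middle of a black line scored across the wedge's slope, 40 mm behind the thin end. Slid in flat on the base plate, the wedge meets the platform edge with its thin end 24 mm past the edge and then lifts it 1 mm per 4 mm; with this line at the edge the lift is 4 mm.
- small_bottle: Bystander: small bottle with screw cap, standing, 25 mm diameter, 63 mm high; origin at the centre of its underside. Leave alone.
- tape_roll: Bystander: roll of label tape lying flat, 76 mm diameter, 19 mm high; origin at the centre of its underside. Leave alone.
- timer: Bystander: white bench timer lying flat, 64 x 72 x 20 mm; origin at the centre of its underside. Leave alone.
- chip_0: Loose chip of black broken plastic, about 16 x 11 x 7 mm, 10 g, lying flat on the tongue of the base plate, at first the one nearer the platform (34 to 52 mm before the platform edge, up to 20 mm either side of the middle line). Origin at the centre of its underside as it first lies.
- chip_0_mid (a point): Centre of that chip: 18.5 mm above the worktop while it lies on the base plate, 3.5 mm when it lies flat on the worktop.
- chip_1: Loose chip of black broken plastic, about 16 x 11 x 7 mm, 10 g, lying flat on the tongue of the base plate, at first the one nearer the tongue's front end (76 to 96 mm before the platform edge, up to 20 mm either side of the middle line). Origin at the centre of its underside as it first lies.
- chip_1_mid (a point): Centre of that chip: 18.5 mm above the worktop while it lies on the base plate, 3.5 mm when it lies flat on the worktop.

How it is judged:
On the way, in this order (a step that is already met when the one before it is completed fails the run):
1. both chips are off the base plate, down at worktop level, pushed off with the wedge in the gripper while the platform still lies on its rests (height (world z) of each of chip_0_mid, chip_1_mid below 0.0115 m and value of joint platform below 0.006 rad and contact force between the fingers and wedge above 0.5 N), for 0.2 s.
2. the wedge has lifted the platform's front edge 2 to 7 mm (value of joint platform between 0.0167 and 0.058 rad and x of wedge_tip in the frame of table above 0.02 m), for 0.2 s.
At the end, for the whole second after the job is handed in: Platform edge 2 to 7 mm off its rests, carried by the gripped, still wedge alone: thin end 20 mm or more past the edge, within 30 mm of the middle line, at most 5 mm off the base plate, tilt under 0.10 rad; hand off the table; both chips off the plate, centres below 11.5 mm (all of step 2 and contact force between the fingers and wedge above 1 N and contact force between wedge and table above 0.5 N and y of wedge_tip in the frame of table between -0.03 and 0.03 m and z of wedge in the frame of table below 0.02 m and angle between wedge's own z axis and vertical below 0.1 rad and linear speed of wedge below 0.02 m/s and not (contact force between any of the fingers, the arm and table above 0.5 N) and height (world z) of each of chip_0_mid, chip_1_mid below 0.0115 m); the arm keeps its last pose, push and grip.
It fails at once if the platform's front edge is lifted more than 8 mm (value of joint platform above 0.067 rad).
It fails at once if the hand (fingers or arm) bears on the table with more than 2 N while the platform is off its rests (value of joint platform above 0.012 rad and contact force between any of the fingers, the arm and table above 2 N).
It fails at once if the hand (fingers or arm) touches a chip; chips are moved with the wedge only (contact force between any of the fingers, the arm and chip_0 above 0.5 N or contact force between any of the fingers, the arm and chip_1 above 0.5 N).
It fails at once if the tape roll, the timer or the small bottle is moved more than 30 mm (distance of any of tape_roll, timer, small_bottle from where it was at the start of the episode above 0.03 m).
It also fails if it takes over 48 s, if anything falls off the work surface, if the arm or the gripper's body presses on something with over 40 N, if the wrist force passes 120 N, or if a joint passes its speed limit or range.

### The arm

A 6-joint arm with a two-finger parallel gripper is mounted at the origin on a cart in front of the work surface, level with it; the furniture and walls round the work are solid. World frame = base frame: x ahead of the robot, y to its left, z up, the work surface at z = 0. Lengths are in m, angles in rad, forces in N, time in s.
With the tool pointing down it reaches from about 0.375 to 0.975 m from the base axis. Payload 3.8 kg.
Tool frame: the origin (TCP) lies on the centre line of the jaws, within the pads' length; the fingertips stand 17 mm ahead of it and the grasp point (between the pads) lies 2 mm behind it (bot.tip_extent is the distance from the TCP to the fingertips, in m); z points along the fingers, y is the line along which they close (so a half turn about z gives the same grasp; the last joint's range is limited). The gripper opens to 85 mm and grips with 20 to 120 N. Pads are 22 mm wide; open, the fingers measure 114 mm over their backs; the gripper's body (76 mm by 85 mm) begins 54 mm behind the grasp point. The pads swing forward as they close: fully open they stand 13 mm farther back than shut.
Start: joints at [1.279, 0.264, 1.604, -0, 1.274, -0.037], TCP at [0.17, 0.653, 0.248] pointing down, gripper open.
Joint ranges: [-2.63, 2.63], [-0.94, 2.18], [0.31, 2.57], [-1.31, 4.45], [0, 2.66], [-2.55, 2.55]. Speed limits (rad/s): [2.57, 2.57, 3.14, 3.14, 3.14, 3.14].

### API

Orientations are given as a rotation vector (axis times angle).
In Python, from workcell import readout, read_camera, finish_job, bot gives the robot as it stands.
- The arm moves only by the tool jog_arm, never from a script. Its argument "deltas" is one flat list of numbers, 7 for each row, row after row: the shift along the tool's x, y, z in m, then the turn, a rotation vector about the tool's x, y, z in degrees, then the gripper command: -1 is shut, 1 is fully open, values between are in proportion. A call has 1 to 8 rows; each row is the pose to reach, as a shift and turn from the pose commanded when the call began, along the tool's axes at that moment; what a row does not reach only later rows make up. A row lasts 1/10 s, in which the tool goes at most 50 mm and 8.59 degrees, less where a joint would pass 70% of its speed; a pose out of reach is approached as far as the arm can. A call with a gripper value outside its range is refused whole. The fingers move at their own pace and stop on an object; "squeeze" is the grip in N (left out, the last holds). Time passes only in rows, so rows that repeat a pose let the fingers close. It gives the time, the measured TCP pose, the force, the opening and the grip force at its end, in the units of the state.
- readout.read_state(): the state, without advancing time (a new reading comes with each control period).
- read_camera(name): name is "scene" or "side" or "wrist"; returns a dict with "color" (420x560x3 uint8, blue, green, red), "fx", "fy", "cx", "cy" (pixels), "origin" and "attitude" of the camera in the world. Camera axes: x right, y down, z forward; pixel columns grow to the right and rows downward; lengths in m; the calibration is good to about 2 mm. A picture is of the moment at which its call begins. There is no depth.
- finish_job(): hands the job in; it is judged then, once.
The state is a dict: "time": time; "q": joint angles; "joint_vel": joint speeds; "joint_torque": joint torques, N m; "tool_pos": TCP position; "tcp_rot": TCP orientation; "wrist_force": force on the tool from outside, world axes, zero at the start; "torque": the same for the moment, N m; "width": opening from 0.0 (shut) to 1.0 (fully open); "grip_force": force on a finger pad.
Only numpy, scipy, OpenCV 4.12 (cv2) and the standard library are available. Lean on these libraries where they do the work, as an engineer would, in place of code of your own. Each camera call takes 0.05 s, during which the arm holds its last target. There are 200 camera calls.

## Working session

There is one attempt and no reset: what is moved stays moved. The work goes in short steps, Python scripts to look and compute and a tool call to move; the robot and the scene stay as the last step left them, time stands still between calls to the robot, and variables do not carry over. Pictures are saved under pics/ and viewed, at most 10 in all, crops included, and the job is handed in when it is done.

Besides the shell and the picture viewer there is one more tool, called after "Call:" in YAML: its name, and indented under it one key for each argument. jog_arm: Moves the arm, as the interface text tells. Its arguments: {"type":"object","properties":{"deltas":{"type":"array"},"squeeze":{"type":"number"}},"required":["deltas"]}

```bash
ls; mkdir -p pics
python3 - <<'E'
from workcell import readout, read_camera, bot
import cv2, numpy as np
print(readout.read_state())
for n in ("scene","side"):
    c=read_camera(n); cv2.imwrite(f"pics/{n}0.png",c["color"]); np.save(f"pics/{n}0.npy",c,allow_pickle=True)
    print(n,{k:v for k,v in c.items() if k!="color"})
a=cv2.imread("pics/scene0.png");b=cv2.imread("pics/side0.png")
c=read_camera("wrist"); cv2.imwrite("pics/wrist0.png",c["color"]); print({k:v for k,v in c.items() if k!="color"})
E
```

```text
pics
{'time': 0.0, 'q': array([ 1.27909851e+00,  2.64765559e-01,  1.60535076e+00, -1.67438813e-05,
        1.27371912e+00, -3.68899092e-02]), 'joint_vel': array([ 7.35165335e-05, -5.37159826e-04, -3.03869100e-04,  1.35024025e-03,
        1.53385720e-03, -7.14081238e-04]), 'joint_torque': array([-1.65154772e-03, -5.15118706e+01, -3.67310679e+01, -6.39793984e-05,
        1.26583676e-02,  1.27700380e-05]), 'tool_pos': array([0.16994253, 0.65254601, 0.24696619]), 'tcp_rot': array([-0.3991169 , -3.11578121,  0.00347924]), 'wrist_force': array([-0.00334292,  0.32872855, -0.13667955]), 'torque': array([-0.02397902, -0.05503316, -0.00947112]), 'grip_force': 0.0, 'width': 0.998632525881619}
scene {'fx': 379.2920448016115, 'fy': 379.2920448016115, 'cx': 279.52764208523314, 'cy': 216.32904170833268, 'origin': array([-0.06453771, -0.66969699,  0.90983542]), 'attitude': array([-2.22230308,  1.10335859, -0.40208525])}
side {'fx': 457.67218093312124, 'fy': 457.67218093312124, 'cx': 273.2604285039101, 'cy': 210.283473325612, 'origin': array([ 0.38297828, -1.06116812,  0.70408578]), 'attitude': array([-2.20107384,  0.17719641, -0.07221323])}
{'fx': 315.7733753916668, 'fy': 315.7733753916668, 'cx': 275.624757708622, 'cy': 215.48604442183998, 'origin': array([0.0994233 , 0.67168403, 0.3719848 ]), 'attitude': array([2.29091668, 1.7724389 , 0.25940229])}
```

View pics/scene0.png

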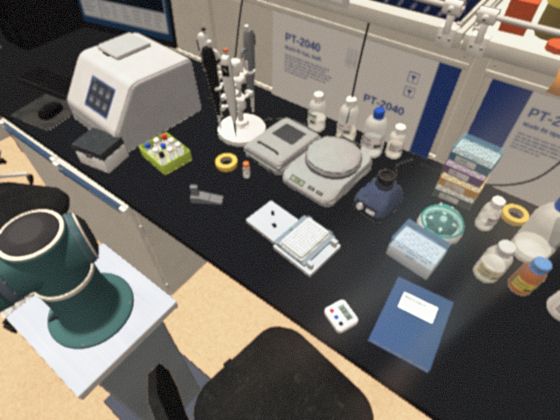

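View pics/side0.png

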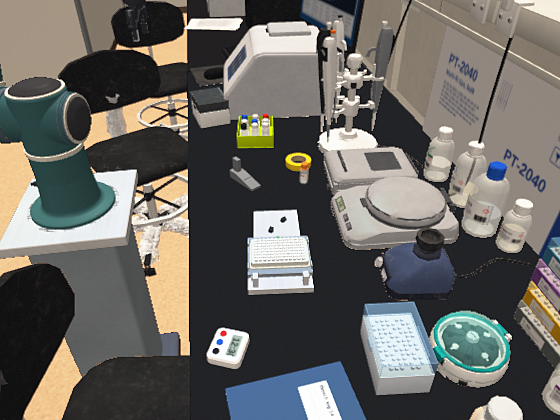

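The scene picture shows the wedge near (207,196), the white tongue with two black chips near (272,218) and the platform near (307,243). In the side picture the wedge is near (243,175), the tongue near (275,223), the bottle near (304,173), and the tape near (298,160). The table's x therefore points roughly along world -y.

```bash
cat > h.py <<'E'
import numpy as np, cv2
from scipy.spatial.transform import Rotation as R
def load(n): return np.load(f"pics/{n}.npy",allow_pickle=True).item()
def ray(c,u,v):
    d=R.from_rotvec(c["attitude"]).apply([(u-c["cx"])/c["fx"],(v-c["cy"])/c["fy"],1]); return c["origin"],d/np.linalg.norm(d)
def onz(c,u,v,z):
    o,d=ray(c,u,v); return o+d*(z-o[2])/d[2]
def tri(l):
    A=0;b=0
    for c,u,v in l:
        o,d=ray(c,u,v); P=np.eye(3)-np.outer(d,d); A=A+P; b=b+P@o
    x=np.linalg.solve(A,b); return x,[np.linalg.norm(np.cross(ray(c,u,v)[1],x-c["origin"])) for c,u,v in l]
def proj(c,p):
    q=R.from_rotvec(c["attitude"]).inv().apply(np.array(p)-c["origin"]); return np.array([c["fx"]*q[0]/q[2]+c["cx"],c["fy"]*q[1]/q[2]+c["cy"]])
E
python3 - <<'E'
from h import *
s=load("scene0");d=load("side0")
a=cv2.resize(s["color"][170:280,180:350],None,fx=4.5,fy=4.5,interpolation=cv2.INTER_CUBIC)
cv2.imwrite("pics/sc.png",a)
b=cv2.resize(d["color"][145:300,220:330],None,fx=3.8,fy=3.8,interpolation=cv2.INTER_CUBIC)
cv2.imwrite("pics/sd.png",b)
for n,c,u,v in(("wedge",s,207,196),("wedge",d,243,175),("tong",s,272,218),("tong",d,275,223),("bottle",s,247,175),("bottle",d,304,180),("tape",s,227,162),("timer",s,341,316)): print(n,onz(c,u,v,0.015).round(3))
E
```

```text
wedge [0.465 0.03  0.015]
wedge [0.459 0.042 0.015]
tong [ 0.519 -0.195  0.015]
tong [ 0.514 -0.191  0.015]
bottle [ 0.618 -0.009  0.015]
bottle [ 0.624 -0.013  0.015]
tape [0.626 0.09  0.015]
timer [ 0.369 -0.533  0.015]
```

View pics/sc.png

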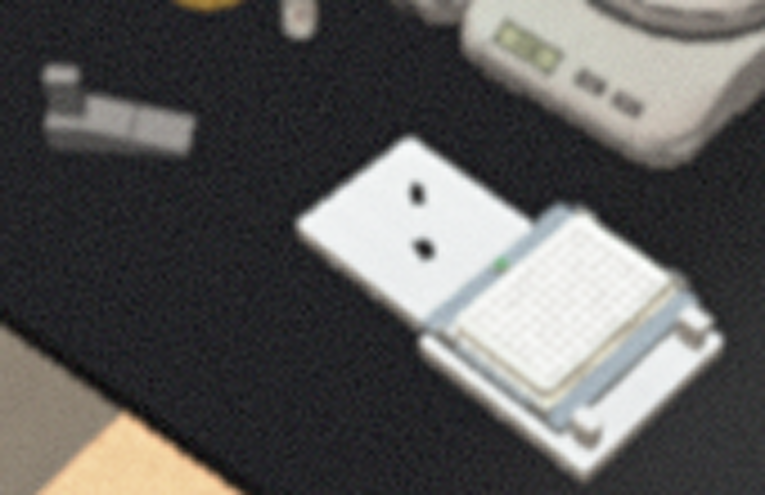

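View pics/sd.png

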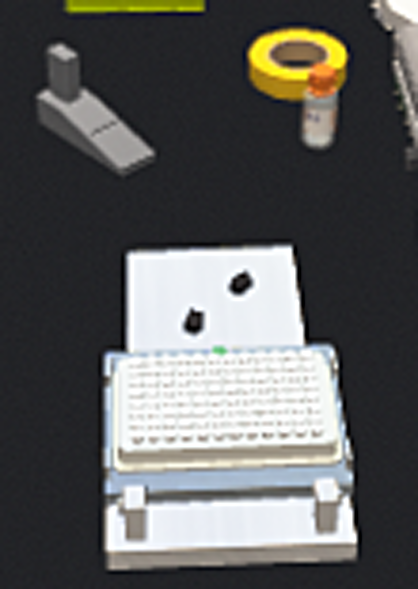

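The crops show the wedge fin top, score line and thin end, the tongue corners, both chips and a green mark at the middle of the platform's front edge. I read crop pixels for each, triangulate them, and then take a closer wrist view.

Run:
```python
from h import *
from workcell import readout
s=load("scene0");d=load("side0")
S=lambda u,v:(s,u/4.5+180-.4,v/4.5+170-.4)
D=lambda u,v:(d,u/3.8+220-.4,v/3.8+145-.4)
pts=dict(fintop=(S(62,70),D(63,48)),line=(S(133,122),D(103,130)),thinTop=(S(188,132),D(140,160)),
 fl_front=(S(410,137),D(128+0,252)) ,frontR=(S(410,137),D(293,246)),frontL=(S(298,222),D(128,252)),green=(S(500,264),D(220,351)),chip0=(S(424,249),D(193,321)),chip1=(S(418,193),D(240,283)))
del pts["fl_front"]
for k,l in pts.items():
    x,e=tri(l); print(k,x.round(4),np.round(e,4))
st=readout.read_state()
print(R.from_rotvec(st["tcp_rot"]).as_matrix().round(3))
c=np.array([0.0994233 , 0.67168403, 0.3719848 ]);T=R.from_rotvec(st["tcp_rot"])
print(T.inv().apply(c-st["tool_pos"]), (T.inv()*R.from_rotvec([2.29091668, 1.7724389 , 0.25940229])).as_matrix().round(3))
```

```text
fintop [0.4442 0.0594 0.0641] [0.0003 0.0003]
line [0.4679 0.0239 0.013 ] [0.0003 0.0003]
thinTop [ 0.4909 -0.0071  0.0035] [0.0003 0.0003]
frontR [ 0.5769 -0.1444  0.0142] [0.0006 0.0006]
frontL [ 0.4675 -0.1328  0.0149] [0.0002 0.0002]
green [ 0.506  -0.2751  0.0398] [0.0011 0.0011]
chip0 [ 0.4984 -0.2179  0.0191] [0.0005 0.0005]
chip1 [ 0.5343 -0.1849  0.0198] [0.0001 0.0001]
[[-0.968  0.252 -0.   ]
 [ 0.252  0.968 -0.002]
 [ 0.    -0.002 -1.   ]]
[ 0.07306182  0.00038293 -0.1247629 ] [[ 0.001 -0.957 -0.29 ]
 [ 1.     0.001 -0.   ]
 [ 0.001 -0.29   0.957]]
```

Run:
```python
from h import *
s=load("scene0");d=load("side0")
for n,c,u,v,z in(("machine low corner",s,125,160,0),("machine left",s,70,115,0),("machine top near",s,120,72,.2),("smallbox near",s,112,170,0),("smallbox left",s,75,150,0),("rack near",s,170,172,0),("rack near2",s,140,153,0),("balance near",s,327,203,0),("balance left",s,285,178,0)): print(n,onz(c,u,v,z).round(3))
print(tri([(s,101,56),(d,227,33)]), tri([(s,171,43),(d,316,36)]))
```

```text
machine low corner [0.424 0.403 0.   ]
machine left [0.464 0.806 0.   ]
machine top near [0.611 0.572 0.2  ]
smallbox near [0.363 0.397 0.   ]
smallbox left [ 0.348  0.596 -0.   ]
rack near [0.479 0.226 0.   ]
rack near2 [0.482 0.391 0.   ]
balance near [ 0.686 -0.29   0.   ]
balance left [ 0.697 -0.112  0.   ]
(array([0.4751036 , 0.41793365, 0.32941527]), [np.float64(0.028755143451218792), np.float64(0.028755143451218754)]) (array([0.75509163, 0.43535898, 0.28082233]), [np.float64(0.008561896561742638), np.float64(0.008561896561742754)])
```

Call:
jog_arm:
  deltas: [-0.03, -0.036, 0, 0, 0, 3, 0.2, -0.06, -0.072, 0, 0, 0, 6, 0.2, -0.09, -0.108, 0, 0, 0, 9, 0.2, -0.12, -0.144, 0, 0, 0, 12, 0.2, -0.15, -0.18, 0, 0, 0, 15, 0.2, -0.18, -0.216, 0, 0, 0, 18, 0.2, -0.21, -0.252, 0, 0, 0, 21, 0.2, -0.24, -0.288, 0, 0, 0, 24, 0.2]

```text
time: 0.95
tool_pos: [0.33, 0.3122, 0.2481]
tcp_rot: [1.041, 2.964, 0.0]
wrist_force: [1.4, -0.4, -0.3]
width: 0.601
grip_force: 0.0
```

```bash
cat >> h.py <<'E'
def go(x,y,z,head):
    """tool-frame shift and turn (deg) from the present pose to a tool-down pose, tool x heading in deg"""
    from workcell import readout
    st=readout.read_state(); T=R.from_rotvec(st["tcp_rot"]); h=np.radians(head)
    G=R.from_matrix(np.column_stack([[np.cos(h),np.sin(h),0],[np.sin(h),-np.cos(h),0],[0,0,-1]]))
    print("t",round(st["time"],2),"pos",st["tool_pos"].round(4),"shift",T.inv().apply(np.array([x,y,z])-st["tool_pos"]).round(4),"turn",np.degrees((T.inv()*G).as_rotvec()).round(2),"F",st["wrist_force"].round(1),"q",st["q"].round(2),"w",round(st["width"],3),"g",round(st["grip_force"],1))
E
python3 -c "
from h import *
go(.444,.059,.16,124.5)"
```

```text
t 0.95 pos [0.33   0.3122 0.2481] shift [-0.2472 -0.1263  0.0882] turn [1.000e-02 1.000e-02 1.681e+01] F [ 1.4 -0.4 -0.3] q [ 0.7  -0.16  2.05 -0.    1.25 -0.19] w 0.601 g 0.0
```

Call:
jog_arm:
  deltas: [-0.035, -0.018, 0.01, 0, 0, 2.4, 0.2, -0.071, -0.036, 0.02, 0, 0, 4.8, 0.2, -0.106, -0.054, 0.035, 0, 0, 7.2, 0.2, -0.141, -0.072, 0.05, 0, 0, 9.6, 0.2, -0.176, -0.09, 0.065, 0, 0, 12, 0.2, -0.212, -0.108, 0.08, 0, 0, 14.4, 0.2, -0.247, -0.126, 0.088, 0, 0, 16.8, 0.2, -0.247, -0.126, 0.088, 0, 0, 16.8, 0.2]

```text
time: 1.75
tool_pos: [0.4446, 0.0578, 0.1589]
tcp_rot: [-1.468, -2.777, 0.004]
wrist_force: [-0.5, 0.5, -0.0]
width: 0.603
grip_force: 0.0
```

Run:
```python
from h import *
from workcell import read_camera
go(.444,.059,.044,124.5)
c=read_camera("wrist"); np.save("pics/w1.npy",c,allow_pickle=True); cv2.imwrite("pics/w1.png",c["color"])
```

```text
t 1.75 pos [0.4446 0.0578 0.1589] shift [0.0014 0.0005 0.1149] turn [-0.14  0.02 -0.22] F [-0.5  0.5 -0. ] q [ 0.07 -0.09  2.16 -0.    1.07 -0.52] w 0.603 g 0.0
```

View pics/w1.png

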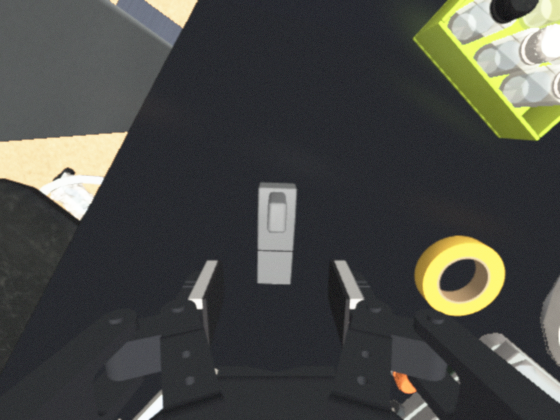

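The wrist picture shows the wedge upright in the image: the heel edge is at row 183, the fin top around (278,197–232), the score line at row 250, and the thin end at row 284 (columns 258–292). The fin will fit between the fingers.

Run:
```python
from h import *
c=load("w1")
for n,u,v,z in(("heel",277.5,183,.024),("line",276,250,.016),("thinTop",275.3,283,.003),("finmid",277.5,213,.062),("finL",268.5,205,.062),("finR",286,205,.062),("finFarTop",277.5,193,.062),("finNearTop",277.5,206,.062)): print(n,onz(c,u,v,z).round(4))
for p in ((.4442,.0594,.064),(.4679,.0239,.013)): print(proj(c,p))
g=cv2.cvtColor(c["color"],cv2.COLOR_BGR2GRAY); print(g[180:240:2,277]); print(g[212,255:300]); print(g[200,255:300])
```

```text
heel [0.4332 0.078  0.024 ]
line [0.4681 0.0247 0.016 ]
thinTop [ 0.4906 -0.0095  0.003 ]
finmid [0.4415 0.0657 0.062 ]
finL [0.4326 0.067  0.062 ]
finR [0.4431 0.0742 0.062 ]
finFarTop [0.433 0.078 0.062]
finNearTop [0.4385 0.0701 0.062 ]
[275.74174209 222.58241161]
[275.35051518 249.25236299]
[ 41  69 120 118 164 194 138 114 119 118 118 135 186 198 198 196 196 193
 193 191 192 192 191 190 190 182 155 180 174 178]
[ 44  43  75 131 173 180 183 184 185 183 184 176 158 135 146 170 189 197
 198 197 197 197 196 195 196 194 193 193 189 177 164 158 173 183 182 184
 184 183 182 163 113  59  45  41  44]
[ 38  44  62 116 167 187 189 191 189 188 190 188 179 137 107 106 112 117
 116 116 120 117 118 120 119 119 121 118 118 126 138 169 186 185 188 188
 189 189 188 182 149  90  51  44  42]
```

```bash
python3 -c "
from h import *
go(.4437,.0615,.0445,123.4)"
```

```text
t 1.8 pos [0.4441 0.0596 0.1594] shift [0.0017 0.001  0.1149] turn [-0.1  -0.05  0.96] F [-1.  -0.3  0.5] q [ 0.08 -0.1   2.16 -0.    1.08 -0.52] w 0.601 g 0.0
```

Call:
jog_arm:
  deltas: [0.002, 0.001, 0.03, 0, 0, 1, 0.2, 0.002, 0.001, 0.06, 0, 0, 1, 0.2, 0.002, 0.001, 0.09, 0, 0, 1, 0.2, 0.002, 0.001, 0.115, 0, 0, 1, 0.2, 0.002, 0.001, 0.115, 0, 0, 1, 0.2, 0.002, 0.001, 0.115, 0, 0, 1, -1, 0.002, 0.001, 0.115, 0, 0, 1, -1, 0.002, 0.001, 0.115, 0, 0, 1, -1]
  squeeze: 60

```text
time: 2.6
tool_pos: [0.4453, 0.0641, 0.0469]
tcp_rot: [1.483, 2.767, 0.003]
wrist_force: [0.5, 0.3, -0.9]
width: 0.156
grip_force: 60.0
```

Call:
jog_arm:
  deltas: [0, 0, 0, 0, 0, 0, -1, 0, 0, 0, 0, 0, 0, -1, 0, 0, 0, 0, 0, 0, -1, 0, 0, 0, 0, 0, 0, -1]

```text
time: 3.0
tool_pos: [0.4452, 0.064, 0.0467]
tcp_rot: [1.484, 2.767, 0.003]
wrist_force: [-0.7, 2.1, 6.9]
width: 0.15
grip_force: 61.3
```

```bash
python3 -c "
from h import *
go(.4437,.0615,.0445,123.4)"
```

```text
t 3.0 pos [0.4452 0.064  0.0467] shift [-0.0012 -0.0026  0.0022] turn [0.14 0.04 0.18] F [-0.7  2.1  6.9] q [ 0.09  0.07  2.25  0.    0.82 -0.5 ] w 0.15 g 61.3
```

Call:
jog_arm:
  deltas: [0, 0, -0.03, 0, 0, 0, -1, 0, 0, -0.06, 0, 0, 0, -1, 0, 0, -0.09, 0, 0, 0, -1, 0, 0, -0.115, 0, 0, 0, -1, 0, 0, -0.115, 0, 0, 0, -1]

```text
time: 3.5
tool_pos: [0.4469, 0.0638, 0.1643]
tcp_rot: [1.482, 2.762, 0.007]
wrist_force: [1.2, -0.1, -0.9]
width: 0.152
grip_force: 60.1
```

```bash
python3 -c "
from h import *
go(.567,-.171,.16,84)"
```

```text
t 3.5 pos [0.4469 0.0638 0.1643] shift [-0.262  -0.0299  0.0052] turn [ 0.47  0.08 39.59] F [ 1.2 -0.1 -0.9] q [ 0.09 -0.1   2.16 -0.    1.08 -0.5 ] w 0.152 g 60.1
```

Call:
jog_arm:
  deltas: [-0.036, -0.004, 0, 0, 0, 5.5, -1, -0.073, -0.008, 0, 0, 0, 11, -1, -0.11, -0.012, 0, 0, 0, 16.5, -1, -0.146, -0.016, 0, 0, 0, 22, -1, -0.183, -0.02, 0.005, 0, 0, 28, -1, -0.22, -0.025, 0.005, 0, 0, 34, -1, -0.262, -0.03, 0.005, 0, 0, 39.6, -1, -0.262, -0.03, 0.005, 0, 0, 39.6, -1]

```text
time: 4.3
tool_pos: [0.5653, -0.1754, 0.1537]
tcp_rot: [2.339, 2.095, -0.001]
wrist_force: [-0.5, -0.4, -0.7]
width: 0.155
grip_force: 60.1
```

Call:
jog_arm:
  deltas: [0, 0, 0, 0, 0, 0, -1, 0, 0, 0, 0, 0, 0, -1]

```text
time: 4.5
tool_pos: [0.5625, -0.1703, 0.1537]
tcp_rot: [-2.332, -2.101, 0.002]
wrist_force: [0.6, -0.6, -1.9]
width: 0.153
grip_force: 60.1
```

Run:
```python
from h import *
from workcell import read_camera
go(.567,-.171,.16,84)
c=read_camera("wrist"); np.save("pics/w2.npy",c,allow_pickle=True); cv2.imwrite("pics/w2.png",c["color"])
```

```text
t 4.5 pos [ 0.5625 -0.1703  0.1537] shift [-0.0003  0.0045 -0.0063] turn [-0.17 -0.06  0.04] F [ 0.6 -0.6 -1.9] q [-0.34  0.18  1.89  0.    1.08 -0.23] w 0.153 g 60.1
```

View pics/w2.png

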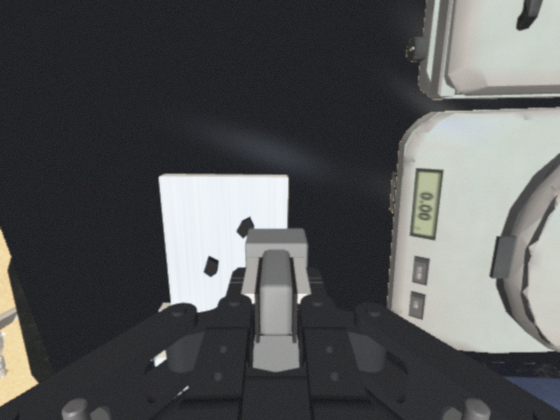

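The wrist view shows the tongue's front corners at (161,176) and (288,175), the chips at (211,266) and (246,227), and the wedge held straight, with its heel at columns 246–306. Next I compute the table pose and the wedge's offset from the TCP.

Run:
```python
from h import *
c=load("w2"); s=load("scene0")
g=cv2.cvtColor(c["color"],cv2.COLOR_BGR2GRAY)
m=(g>200).astype(np.uint8)
L=[];T=[]
for v in range(190,295,5): L.append((np.argmax(g[v,120:230]>120)+120-.5,v))
for u in range(170,280,5): T.append((u,np.argmax(g[140:220,u]>120)+140-.5))
Lw=np.array([onz(c,u,v,.015)[:2] for u,v in L]);Tw=np.array([onz(c,u,v,.015)[:2] for u,v in T])
print(L[:3],T[:3])
def fit(P):
    vx,vy,x,y=cv2.fitLine(P.astype(np.float32),cv2.DIST_HUBER,0,1e-4,1e-4).ravel(); return np.array([x,y]),np.array([vx,vy])
pl,dl=fit(Lw);pt,dt=fit(Tw)
print("side dir deg",np.degrees(np.arctan2(dl[1],dl[0])),"front dir",np.degrees(np.arctan2(dt[1],dt[0])))
t=np.linalg.solve(np.column_stack([dl,-dt]),pt-pl); print("corner L",pl+dl*t[0])
print("corner R",onz(c,288.5,174.5,.015),"scene R/L",onz(s,410/4.5+180-.4,137/4.5+169.6,.015),onz(s,298/4.5+179.6,222/4.5+169.6,.015))
for n,u,v in(("chip0",211,266),("chip1",246,227)): print(n,onz(c,u,v,.0185).round(4))
# heel top edges, z=.154-.0467+.024
for u in(246,306): print("heel",onz(c,u,231,.131).round(4))
```

```text
[(np.float64(159.5), 190), (np.float64(159.5), 195), (np.float64(160.5), 200)] [(170, np.float64(173.5)), (175, np.float64(173.5)), (180, np.float64(173.5))]
side dir deg 83.204 front dir -6.6280675
corner L [ 0.46779093 -0.12870024]
corner R [ 0.57684062 -0.14121452  0.015     ] scene R/L [ 0.57564338 -0.14529766  0.015     ] [ 0.46723918 -0.13302837  0.015     ]
chip0 [ 0.4994 -0.2162  0.0185]
chip1 [ 0.5358 -0.1825  0.0185]
heel [ 0.5508 -0.1476  0.131 ]
heel [ 0.5803 -0.1507  0.131 ]
```

```bash
python3 -c "
from h import *
go(.571,-.168,.075,83.25)"
```

```text
t 4.55 pos [ 0.5627 -0.17    0.1541] shift [0.0028 0.0082 0.0791] turn [-0.13 -0.04  0.82] F [-0.8  0.4 -1.2] q [-0.34  0.18  1.89  0.    1.08 -0.23] w 0.154 g 60.1
```

Call:
jog_arm:
  deltas: [0.003, 0.008, 0.02, 0, 0, 0.8, -1, 0.003, 0.008, 0.04, 0, 0, 0.8, -1, 0.003, 0.008, 0.06, 0, 0, 0.8, -1, 0.003, 0.008, 0.078, 0, 0, 0.8, -1, 0.003, 0.008, 0.078, 0, 0, 0.8, -1, 0.003, 0.008, 0.078, 0, 0, 0.8, -1]

```text
time: 5.15
tool_pos: [0.5716, -0.168, 0.0772]
tcp_rot: [-2.347, -2.087, 0.001]
wrist_force: [0.3, -0.3, -0.6]
width: 0.151
grip_force: 59.9
```

```bash
python3 -c "
from h import *
go(.571,-.168,.063,83.25)"
```

```text
t 5.15 pos [ 0.5716 -0.168   0.0772] shift [-0.0001 -0.0006  0.0142] turn [-0.06 -0.02  0.03] F [ 0.3 -0.3 -0.6] q [-0.33  0.28  1.93  0.    0.94 -0.21] w 0.151 g 59.9
```

Lower to contact.

Call:
jog_arm:
  deltas: [0, 0, 0.005, 0, 0, 0, -1, 0, 0, 0.01, 0, 0, 0, -1, 0, 0, 0.013, 0, 0, 0, -1, 0, 0, 0.014, 0, 0, 0, -1, 0, 0, 0.014, 0, 0, 0, -1, 0, 0, 0.014, 0, 0, 0, -1]

```text
time: 5.75
tool_pos: [0.5723, -0.1691, 0.0634]
tcp_rot: [2.349, 2.086, 0.0]
wrist_force: [0.6, -0.0, -1.6]
width: 0.151
grip_force: 60.0
```

Call:
jog_arm:
  deltas: [0, 0, 0.001, 0, 0, 0, -1, 0, 0, 0.001, 0, 0, 0, -1]

```text
time: 5.95
tool_pos: [0.5722, -0.1691, 0.0623]
tcp_rot: [2.349, 2.086, 0.0]
wrist_force: [-1.0, 0.2, -1.9]
width: 0.157
grip_force: 60.0
```

Call:
jog_arm:
  deltas: [0, 0, 0.001, 0, 0, 0, -1, 0, 0, 0.001, 0, 0, 0, -1]

```text
time: 6.15
tool_pos: [0.5724, -0.1691, 0.0618]
tcp_rot: [2.349, 2.086, 0.0]
wrist_force: [-1.0, -0.2, 2.0]
width: 0.156
grip_force: 60.4
```

Call:
jog_arm:
  deltas: [0, -0.008, 0, 0, 0, 0, -1, 0, -0.016, 0, 0, 0, 0, -1, 0, -0.024, 0, 0, 0, 0, -1, 0, -0.032, 0, 0, 0, 0, -1, 0, -0.04, 0, 0, 0, 0, -1, 0, -0.048, 0, 0, 0, 0, -1, 0, -0.056, 0, 0, 0, 0, -1, 0, -0.064, 0, 0, 0, 0, -1]

```text
time: 6.95
tool_pos: [0.5086, -0.1616, 0.0618]
tcp_rot: [2.348, 2.085, 0.001]
wrist_force: [2.7, -0.5, 2.7]
width: 0.15
grip_force: 60.7
```

Run:
```python
from h import *
from workcell import read_camera
go(.571,-.168,.063,83.25)
ims=[]
for n,(y0,y1,x0,x1) in dict(side=(170,300,220,350),scene=(170,280,200,350)).items():
    c=read_camera(n); ims.append(cv2.resize(c["color"][y0:y1,x0:x1],(390,390)))
cv2.imwrite("pics/s1.png",np.hstack(ims))
```

```text
t 6.95 pos [ 0.5086 -0.1616  0.0618] shift [ 0.001   0.0627 -0.0011] turn [ 0.08  0.02 -0.05] F [ 2.7 -0.5  2.7] q [-0.35  0.19  2.07  0.    0.88 -0.24] w 0.15 g 60.7
```

View pics/s1.png

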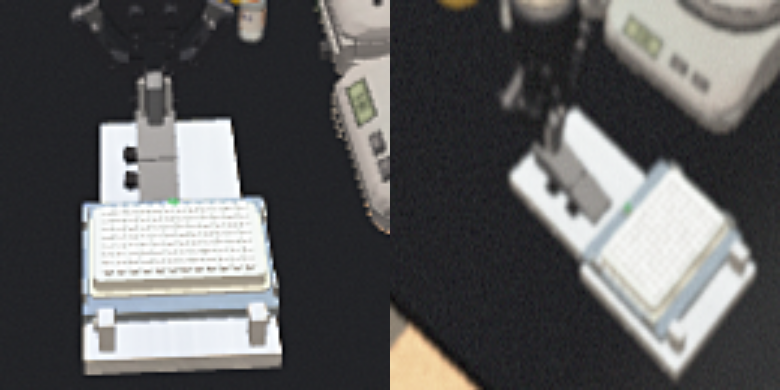

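Both chips sit against the wedge's side, at about (130,155) and (130,180) in the left half of the picture, and are moving with it. I keep sweeping the same way.

Call:
jog_arm:
  deltas: [0, -0.008, 0, 0, 0, 0, -1, 0, -0.016, 0, 0, 0, 0, -1, 0, -0.024, 0, 0, 0, 0, -1, 0, -0.031, 0, 0, 0, 0, -1, 0, -0.038, 0, 0, 0, 0, -1, 0, -0.045, 0, 0, 0, 0, -1, 0, -0.052, 0, 0, 0, 0, -1, 0, -0.06, 0, 0, 0, 0, -1]

```text
time: 7.85
tool_pos: [0.4489, -0.1544, 0.0616]
tcp_rot: [2.349, 2.085, 0.001]
wrist_force: [2.7, -0.4, 4.9]
width: 0.156
grip_force: 60.9
```

Run:
```python
from h import *
from workcell import read_camera
go(.571,-.168,.063,83.25)
ims=[]
for n,(y0,y1,x0,x1) in dict(side=(170,300,220,350),scene=(170,280,200,350)).items():
    c=read_camera(n); ims.append(cv2.resize(cv2.convertScaleAbs(c["color"][y0:y1,x0:x1],alpha=1.0),(390,390)))
a=np.hstack(ims); a=(255*(a/255.)**.5).astype(np.uint8)
cv2.imwrite("pics/s2.png",a)
```

```text
t 7.85 pos [ 0.4489 -0.1544  0.0616] shift [ 0.0009  0.1229 -0.0013] turn [ 0.06  0.01 -0.05] F [ 2.7 -0.4  4.9] q [-0.38  0.09  2.19  0.    0.86 -0.27] w 0.156 g 60.9
```

View pics/s2.png

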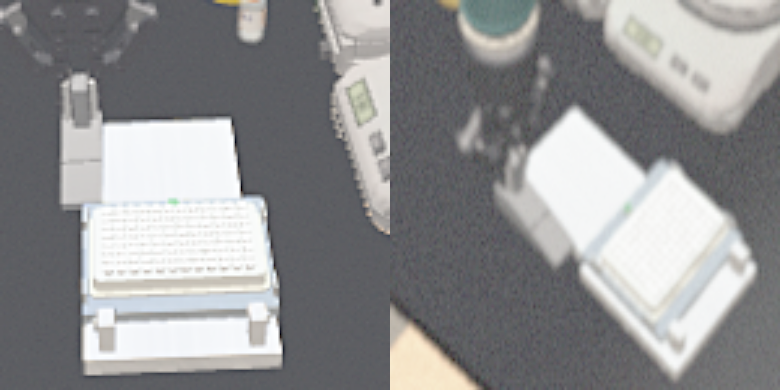

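The base plate is clear in both views and the chips are no longer on it. I push 8 mm further, lift, and move toward the insertion start.

Call:
jog_arm:
  deltas: [0, -0.008, 0, 0, 0, 0, -1, 0, -0.008, 0, 0, 0, 0, -1, 0, -0.008, -0.02, 0, 0, 0, -1, 0, -0.008, -0.04, 0, 0, 0, -1, 0.01, 0.01, -0.06, 0, 0, 0, -1, 0.02, 0.045, -0.06, 0, 0, 0, -1, 0.02, 0.079, -0.06, 0, 0, 0, -1, 0.02, 0.079, -0.06, 0, 0, 0, -1]

```text
time: 8.75
tool_pos: [0.5325, -0.1438, 0.1207]
tcp_rot: [2.348, 2.087, 0.001]
wrist_force: [0.8, -0.3, -2.4]
width: 0.157
grip_force: 60.2
```

Call:
jog_arm:
  deltas: [0, 0, 0, 0, 0, 0, -1, 0, 0, 0, 0, 0, 0, -1]

```text
time: 8.95
tool_pos: [0.5274, -0.1433, 0.1196]
tcp_rot: [-2.346, -2.083, 0.004]
wrist_force: [-0.3, -0.0, -2.5]
width: 0.154
grip_force: 60.2
```

Run:
```python
from h import *
from workcell import read_camera
go(.5195,-.160,.07,83.25)
c=read_camera("wrist"); np.save("pics/w3.npy",c,allow_pickle=True); cv2.imwrite("pics/w3.png",(255*(c["color"]/255.)**.5).astype(np.uint8))
```

```text
t 8.95 pos [ 0.5274 -0.1433  0.1196] shift [-0.0176 -0.0056  0.0496] turn [-0.26 -0.04 -0.06] F [-0.3 -0.  -2.5] q [-0.31  0.14  2.   -0.    1.   -0.19] w 0.154 g 60.2
```

View pics/w3.png

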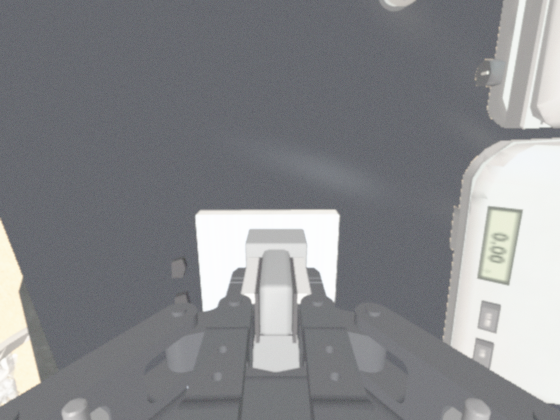

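Both chips lie on the worktop left of the plate, at (178,268) and (182,300). The tongue's front corners are at (197,211) and (338,210).

Run:
```python
from h import *
c=load("w3")
A=onz(c,196.5,210.5,.015);B=onz(c,338.5,210,.015);m=(A+B)/2
print(A.round(4),B.round(4),m.round(4),np.linalg.norm(A-B),np.degrees(np.arctan2(*(B-A)[1::-1])))
x=np.array([np.cos(np.radians(-96.75)),np.sin(np.radians(-96.75))]);y=np.array([-x[1],x[0]])
for O in (m[:2]+.13*x,np.array([.5069,-.266])):
    r=np.array([.5274,-.1433])-O; print("O",O.round(4),"tcp in table",r@x,r@y)
for u,v in((178,268),(182,300)):
    r=onz(c,u,v,.0035)[:2]-O; print("chip",r@x,r@y)
h=(onz(c,246,243,.097)+onz(c,306,243,.097))/2; r=h[:2]-O; print("heel",r@x,r@y)
go(*(np.array([.5069,-.266])-.110*x),.066,83.25)
```

```text
[ 0.4693 -0.1278  0.015 ] [ 0.5759 -0.1399  0.015 ] [ 0.5226 -0.1338  0.015 ] 0.10730427765113186 -6.505591357049396
O [ 0.5073 -0.2629] tcp in table -0.1211726053691756 0.005887597747855484
O [ 0.5069 -0.266 ] tcp in table -0.12425901631625512 0.005936064699499281
chip -0.07936026718537341 -0.07584936801453102
chip -0.04882017811062559 -0.07510844508542311
heel -0.13924027723997587 0.006709025907848703
t 9.0 pos [ 0.5276 -0.1434  0.1199] shift [-0.0142 -0.0059  0.0539] turn [-0.21 -0.04 -0.07] F [-0.3 -0.3 -1. ] q [-0.31  0.14  2.   -0.    1.   -0.19] w 0.153 g 60.2
```

Call:
jog_arm:
  deltas: [-0.007, -0.003, 0.015, 0, 0, 0, -1, -0.014, -0.006, 0.03, 0, 0, 0, -1, -0.014, -0.006, 0.045, 0, 0, 0, -1, -0.014, -0.006, 0.053, 0, 0, 0, -1, -0.014, -0.006, 0.053, 0, 0, 0, -1, -0.014, -0.006, 0.053, 0, 0, 0, -1]

```text
time: 9.6
tool_pos: [0.5222, -0.1569, 0.0679]
tcp_rot: [-2.349, -2.085, 0.001]
wrist_force: [0.7, -0.5, -2.1]
width: 0.152
grip_force: 60.2
```

```bash
python3 -c "
from h import *
go(.5198,-.1568,.0615,83.25)"
```

```text
t 9.6 pos [ 0.5222 -0.1569  0.0679] shift [-0.0001 -0.0023  0.0064] turn [-0.04 -0.01 -0.05] F [ 0.7 -0.5 -2.1] q [-0.34  0.2   2.04  0.    0.9  -0.22] w 0.152 g 60.2
```

Call:
jog_arm:
  deltas: [0, -0.001, 0.003, 0, 0, 0, -1, 0, -0.002, 0.005, 0, 0, 0, -1, 0, -0.002, 0.006, 0, 0, 0, -1, 0, -0.002, 0.007, 0, 0, 0, -1, 0, -0.002, 0.007, 0, 0, 0, -1]

```text
time: 10.1
tool_pos: [0.5205, -0.1568, 0.0617]
tcp_rot: [2.349, 2.086, 0.0]
wrist_force: [-0.7, 0.4, 0.7]
width: 0.155
grip_force: 60.4
```

Call:
jog_arm:
  deltas: [-0.008, 0, 0, 0, 0, 0, -1, -0.016, 0, 0, 0, 0, 0, -1, -0.024, 0, 0, 0, 0, 0, -1, -0.032, 0, 0, 0, 0, 0, -1, -0.038, 0, 0, 0, 0, 0, -1, -0.042, 0, 0, 0, 0, 0, -1, -0.042, 0, 0, 0, 0, 0, -1]

```text
time: 10.8
tool_pos: [0.5156, -0.1997, 0.0617]
tcp_rot: [2.349, 2.084, -0.0]
wrist_force: [-0.1, -0.5, 4.7]
width: 0.153
grip_force: 61.1
```

Call:
jog_arm:
  deltas: [-0.002, 0, 0, 0, 0, 0, -1, -0.002, 0, 0, 0, 0, 0, -1]

```text
time: 11.0
tool_pos: [0.5154, -0.2008, 0.0617]
tcp_rot: [2.349, 2.085, 0.001]
wrist_force: [-0.1, 2.0, 4.7]
width: 0.155
grip_force: 61.2
```

Call:
jog_arm:
  deltas: [-0.002, 0, 0, 0, 0, 0, -1, -0.002, 0, 0, 0, 0, 0, -1]

```text
time: 11.2
tool_pos: [0.5152, -0.2025, 0.0617]
tcp_rot: [2.349, 2.085, 0.001]
wrist_force: [0.6, 3.1, 5.7]
width: 0.153
grip_force: 61.3
```

Call:
jog_arm:
  deltas: [-0.002, 0, 0, 0, 0, 0, -1, -0.002, 0, 0, 0, 0, 0, -1]

```text
time: 11.4
tool_pos: [0.515, -0.2043, 0.0617]
tcp_rot: [2.349, 2.085, 0.001]
wrist_force: [0.1, 2.5, 6.1]
width: 0.156
grip_force: 61.3
```

Call:
jog_arm:
  deltas: [-0.002, 0, 0, 0, 0, 0, -1, -0.002, 0, 0, 0, 0, 0, -1]

```text
time: 11.6
tool_pos: [0.5148, -0.206, 0.0618]
tcp_rot: [-2.349, -2.086, -0.002]
wrist_force: [0.0, 5.4, 7.0]
width: 0.155
grip_force: 61.3
```

Call:
jog_arm:
  deltas: [-0.002, 0, 0, 0, 0, 0, -1, -0.002, 0, 0, 0, 0, 0, -1]

```text
time: 11.8
tool_pos: [0.5146, -0.2073, 0.0618]
tcp_rot: [-2.349, -2.085, -0.003]
wrist_force: [1.4, 7.3, 6.5]
width: 0.154
grip_force: 61.5
```

Call:
jog_arm:
  deltas: [-0.002, 0, 0, 0, 0, 0, -1, -0.002, 0, 0, 0, 0, 0, -1]

```text
time: 12.0
tool_pos: [0.5144, -0.2091, 0.0617]
tcp_rot: [-2.349, -2.085, -0.003]
wrist_force: [1.8, 7.3, 7.4]
width: 0.153
grip_force: 61.5
```

Call:
jog_arm:
  deltas: [-0.002, 0, 0, 0, 0, 0, -1, -0.002, 0, 0, 0, 0, 0, -1]

```text
time: 12.2
tool_pos: [0.5142, -0.211, 0.0617]
tcp_rot: [-2.349, -2.085, -0.003]
wrist_force: [1.0, 8.0, 7.6]
width: 0.154
grip_force: 61.5
```

The force step at y ≈ -0.2055 (2.5 → 7 N) marks first contact with the platform edge, where the table estimate puts it. About 16 mm of travel from there gives 4 mm lift.

Call:
jog_arm:
  deltas: [-0.002, 0, 0, 0, 0, 0, -1, -0.004, 0, 0, 0, 0, 0, -1, -0.006, 0, 0, 0, 0, 0, -1, -0.008, 0, 0, 0, 0, 0, -1, -0.01, 0, 0, 0, 0, 0, -1, -0.01, 0, 0, 0, 0, 0, -1]

```text
time: 12.8
tool_pos: [0.513, -0.221, 0.0618]
tcp_rot: [-2.349, -2.085, -0.003]
wrist_force: [0.8, 8.2, 7.5]
width: 0.154
grip_force: 61.5
```

Run:
```python
from h import *
from workcell import read_camera
go(.513,-.2213,.0617,83.25)
ims=[]
for n,(y0,y1,x0,x1) in dict(side=(210,260,240,315),scene=(205,265,250,340)).items():
    c=read_camera(n); np.save(f"pics/{n}F.npy",c,allow_pickle=True)
    for k in (c,load(n+"0")): ims.append(cv2.resize(k["color"][y0:y1,x0:x1],(390,260),interpolation=cv2.INTER_CUBIC))
cv2.imwrite("pics/f.png",np.vstack([np.hstack(ims[:2]),np.hstack(ims[2:])]))
```

```text
t 12.8 pos [ 0.513  -0.221   0.0618] shift [-0.0003  0.      0.0001] turn [ 0.03 -0.12 -0.07] F [0.8 8.2 7.5] q [-0.45  0.23  2.02  0.    0.89 -0.34] w 0.154 g 61.5
```

View pics/f.png

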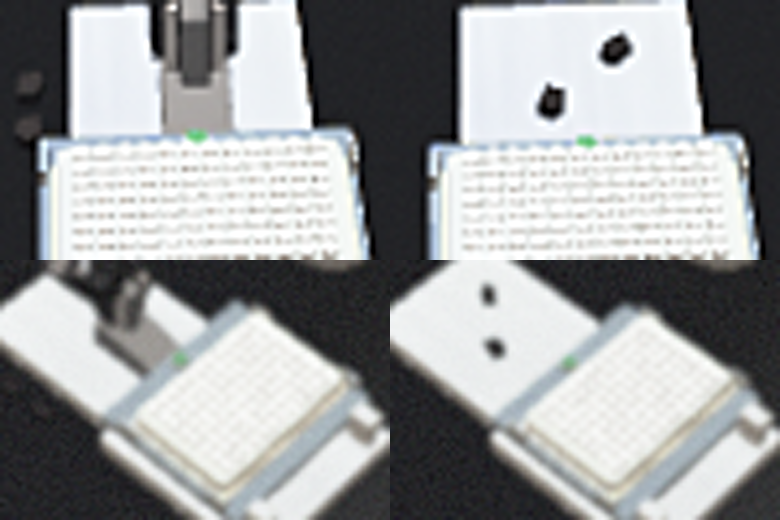

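The platform front edge has risen in both views: the green mark moves from row 142 to row 136 in the side crop and from about 363 to 357 in the scene crop. The wedge is centred and both chips are off the plate. I check the lift from the green mark's centroid.

Run:
```python
from h import *
def gr(c,box):
    y0,y1,x0,x1=box; im=c["color"][y0:y1,x0:x1].astype(float)
    w=np.clip(im[...,1]-np.maximum(im[...,0],im[...,2])-15,0,None); v,u=np.mgrid[y0:y1,x0:x1]
    return (w*u).sum()/w.sum(),(w*v).sum()/w.sum()
for n,b in dict(side=(225,250,265,290),scene=(215,240,275,310)).items():
    p=gr(load(n+"0"),b);q=gr(load(n+"F"),b); c=load(n+"F"); P=onz(load(n+"0"),*p,.037)
    k=proj(c,P+[0,0,.001])-proj(c,P); print(n,p,q,"lift mm",np.dot(np.subtract(q,p),k)/np.dot(k,k))
go(.513,-.221,.0617,83.25)
```

```text
side (np.float64(277.3265306122449), np.float64(236.7721088435374)) (np.float64(277.38591549295774), np.float64(235.69295774647887)) lift mm 3.1843159386480595
scene (np.float64(290.9157894736842), np.float64(228.22105263157894)) (np.float64(291.0420168067227), np.float64(227.32773109243698)) lift mm 4.22788314404468
t 12.9 pos [ 0.513  -0.221   0.0618] shift [-0.     -0.      0.0001] turn [ 0.03 -0.11 -0.06] F [1.  7.6 8.2] q [-0.45  0.23  2.02  0.    0.89 -0.34] w 0.156 g 61.5
```

Call:
jog_arm:
  deltas: [0, 0, 0, 0, 0, 0, -1, 0, 0, 0, 0, 0, 0, -1, 0, 0, 0, 0, 0, 0, -1, 0, 0, 0, 0, 0, 0, -1]

```text
time: 13.3
tool_pos: [0.513, -0.221, 0.0618]
tcp_rot: [-2.349, -2.085, -0.003]
wrist_force: [0.6, 7.1, 7.4]
width: 0.154
grip_force: 61.5
```

```bash
python3 -c "
from workcell import finish_job
print(finish_job())"
```

```text
the job is handed in; nothing more can be done
None
```

I handed the job in at about 13 s with both chips pushed off onto the worktop and the gripped wedge under the platform's front edge, lifting it by about 3 to 4 mm (camera estimate); no verdict came back.

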